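# Mesh a mixing stem with the drive hub and hold it down

### The arm

A 7-joint arm with a two-finger parallel gripper is mounted at the origin on a cart in front of the work surface, level with it; the furniture and walls round the work are solid. World frame = base frame: x ahead of the robot, y to its left, z up, the work surface at z = 0. Lengths are in mm, angles in rad, forces in N, time in s.
With the tool pointing down it reaches from about 425 to 875 mm from the base axis. Payload 8.4 kg.
Tool frame: the origin (TCP) lies midway between the tips of the shut fingers; the grasp point (between the pads) lies arm.grip_point_offset behind it (arm.grip_point_offset is the distance from the TCP to the grasp point, in mm); z points along the fingers, y is the line along which they close (so a half turn about z gives the same grasp; the last joint's range is limited). The gripper opens to 85 mm and grips with 20 to 120 N. Pads are 22 mm wide; open, the fingers measure 114 mm over their backs; the gripper's body (76 mm by 85 mm) begins 54 mm behind the grasp point. The pads swing forward as they close: fully open they stand 13 mm farther back than shut.
Start: joints at [1.055, 0.333, 0.04, 1.465, -0.013, 1.343, -0.059], TCP at [263.119, -594.334, 231.308] pointing down, gripper open.
Joint ranges: [-2.58, 2.58], [-0.38, 2.09], [-1.3, 1.39], [0.25, 2.4], [-1.5, 4.64], [0.08, 2.09], [-2.65, 2.65]. Speed limits (rad/s): [2.22, 2.22, 2.79, 2.79, 3.14, 3.14, 3.14].

### API

Orientations are given as [roll, pitch, yaw] about the fixed x, y, z axes, in that order (R = Rz(yaw) Ry(pitch) Rx(roll)).
In Python, from cell import arm, viewer, job gives the robot as it stands (arm), with the cameras (viewer) and the job (job).
- The arm moves only by the shell command python3 nudge.py 'ROWS' [OPENING]. ROWS is a JSON list of rows, 1 to 10 of them, each of 4 numbers: dx, dy, dz in mm, then a turn about the tool's z in rad; each row is the pose to reach, as a shift and turn from the pose commanded when the command began, along the tool's axes at that moment; what a row does not reach only later rows make up. A row lasts 1/12 s, in which the tool goes at most 41.7 mm and 0.125 rad, less where a joint would pass 70% of its speed; a pose out of reach is approached as far as the arm can. OPENING is the finger opening in mm, set as the command begins (- or left out keeps the last). The fingers move at their own pace and stop on an object; the grip force is fixed at half the most. Time passes only in rows, so rows that do not move let the fingers close. It prints the time, the measured TCP pose, the force, the opening and the grip force at its end.
- arm.state(): the state, without advancing time (a new reading comes with each control period).
- viewer.camera(name): name is "scene" or "top"; returns a dict with "frame" (384x512x3 uint8, red, green, blue), "intrinsics" (3x3 intrinsics, pixels), "xyz" and "attitude" of the camera in the world. Camera axes: x right, y up, looking along -z (the intrinsics and any distortion apply to the point x, -y, -z); pixel columns grow to the right and rows downward; lengths in mm; the calibration is good to about 2 mm. A picture is of the moment at which its call begins. There is no depth.
- job.close_job(): hands the job in; it is judged then, once.
The state is a dict: "time_s": time; "qpos": joint angles; "qvel": joint speeds; "joint_torque": joint torques, N m; "position": TCP position; "orientation": TCP orientation; "ft_force": force on the tool from outside, world axes, zero at the start; "moment": the same for the moment, N m; "grip_width": finger opening in mm; "finger_force": force on a finger pad.
Only numpy, scipy, OpenCV 4.12 (cv2) and the standard library are available. Lean on these libraries where they do the work, as an engineer would, in place of code of your own. Each camera call takes 0.05 s, during which the arm holds its last target. There are 200 camera calls.

### The job

First set the speed lever of the bench mixer drive to idle, which is straight up, and leave it there. Then lift the mixing stem out of its stand by its square grip, turn it so that its four keys mesh with the cross slot of the drive hub, slide it fully home until its collar is flush on the hub, and keep it pressed there against the spring: finish while still gripping and pressing the stem. Do not disturb the small bottle, the small beaker and the timer standing nearby.

Things in the scene. Friction and masses are not known exactly. Their poses are not given: they have to be found in the camera images.
- drive_unit: grey bench mixer drive, a flat box 150 (x) x 240 (y) x 60 mm high, fixed to the worktop; origin at the centre of its underside, z up. Its position and yaw vary. On its top stand the drive hub (centre 65 mm to the box's -y side) and the speed lever (65 mm to its +y side)
- speed_lever (a joint): angle of the speed lever about a hinge along the drive unit's y axis, rad: 0 = straight up (idle, beside the one long tick mark), positive = leaning to the drive unit's -x (towards the robot), limits +-1.15. Starts at 0.5 to 1.05 and stays where it is left (about 2 N at the knob)
- lever_hinge (a point): point on the hinge of the speed lever, 68 mm above the worktop; x, y, z axes of the drive unit. Two cheeks 10 mm high run along the lever's foot
- lever_knob (a point): centre of the grey ball knob, 22 mm in diameter, on the lever's end, 75 mm from the hinge; the bar below it is 8 mm thick. The knob can be pinched from above along the drive unit's y and carried along the arc without turning the gripper
- hub_mouth (a point): centre of the top face of the drive hub, a steel cup 54 mm wide, 34 mm high, its mouth 94 mm above the worktop. A cross slot is open at its top: two slots 10.5 mm wide and 41 mm long along this frame's x and y (z up), so the stem fits in four turns 90 degrees apart. The hub stands turned up to 0.75 rad either way in the drive unit; a brake holds it (0.5 N m)
- spring_seat (a joint): how far the spring seat in the hub is pressed down, m: 0 = up (12 mm below the mouth), 0.012 with the stem home, end stop 0.014. The spring pushes up with 7 N at 0 and 13 N at 0.012 and lifts the stem again when it is let go
- stem: mixing stem of steel, 121 mm long, 0.10 to 0.21 kg, upright in the stand, keys hidden in it; origin at its lower tip's centre, z up. From below: cross of four keys, bars 8 mm wide, 36 mm over all, along its x and y, 24 mm high with V-shaped lower edges 4 mm high; collar 44 mm wide at 24 to 30 mm; shaft 16 mm thick; grip 26 mm square at 78 to 118 mm, in line with the keys
- stem_collar (a point): centre of the underside of the stem's collar, 24 mm above its tip; axes of the stem. Flush with hub_mouth when the stem is home
- stem_grip (a point): centre of the stem's square grey grip, 98 mm above its tip; axes of the stem (x and y are normal to the flat sides)
- stem_stand: grey square block 76 x 76 x 34 mm, fixed, origin at the centre of its underside; a round hole 39 mm wide and 27 mm deep in its top holds the stem upright, at any turn, the collar resting on the block's top (stem tip 10 mm above the worktop)
- cal_bottle: bystander: white round bottle with a screw cap, 45 mm in diameter, 83 mm high, behind the work; origin at its underside
- small_beaker: bystander: clear small beaker, 71 mm in diameter and high, on the left; origin at its underside
- timer: bystander: flat white timer 54 x 66 x 22 mm, near the front edge; origin at its underside

How it is judged:
By the outcome, as a careful person would: the job done as asked, in the order asked, and still so for the second after the job is handed in, while the arm keeps its last pose, push and grip.
It also fails if it takes over 54 s, if anything falls off the work surface, if the arm or the gripper's body presses on something with over 40 N, if the wrist force passes 120 N, or if a joint passes its speed limit or range.

## Working session

There is one attempt and no reset: what is moved stays moved. The work goes in short steps, Python scripts to look and compute and a shell command to move; the robot and the scene stay as the last step left them, time stands still between calls to the robot, and variables do not carry over. Pictures are saved under pics/ and viewed, at most 10 in all, crops included, and the job is handed in when it is done.

```bash
ls; mkdir -p pics
python3 - <<'E'
from cell import arm, viewer, job
import cv2,numpy as np
print(arm.grip_point_offset, arm.state())
for n in("scene","top"):
    c=viewer.camera(n); cv2.imwrite(f"pics/{n}0.png",c["frame"][:,:,::-1]); print({k:v for k,v in c.items() if k!="frame"})
E
```

```text
cell.py
nudge.py
pics
18.700000000000003 {'time_s': 0.0, 'qpos': array([ 1.05478974,  0.33391061,  0.03985308,  1.46628094, -0.01343597,
        1.34328398, -0.05850281]), 'qvel': array([-0.00022969, -0.00014609,  0.00138016, -0.00113561, -0.00041077,
       -0.00061184,  0.000124  ]), 'joint_torque': array([-9.79187789e-04, -6.58554840e+01,  1.36509810e+00, -4.05572248e+01,
        1.66637055e-02,  1.25480688e-02,  3.12537861e-05]), 'position': array([ 262.95985865, -593.93513745,  230.41641809]), 'orientation': array([-3.13997677e+00,  6.81727678e-05,  4.16797917e-01]), 'ft_force': array([ 0.00711898,  0.57414189, -0.68395266]), 'moment': array([ 0.01172896, -0.00660914, -0.011201  ]), 'finger_force': 0.0, 'grip_width': 85.61074236692947}
{'intrinsics': array([[391.93769256,   0.        , 252.23514793],
       [  0.        , 391.93769256, 189.40969862],
       [  0.        ,   0.        ,   1.        ]]), 'xyz': array([-209.26819264,  903.25356072,  643.59281204]), 'attitude': array([ 1.14199151,  0.01008367, -2.4139065 ])}
{'intrinsics': array([[348.12221253,   0.        , 259.84345508],
       [  0.        , 348.12221253, 188.57156709],
       [  0.        ,   0.        ,   1.        ]]), 'xyz': array([373.03003033,  51.49532015, 975.24780328]), 'attitude': array([ 0.22112698, -0.00323196, -1.50939478])}
```

View pics/scene0.png

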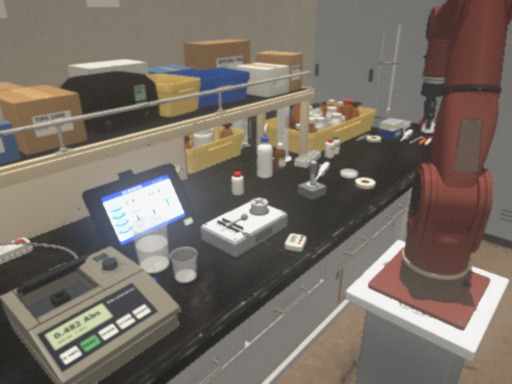

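View pics/top0.png

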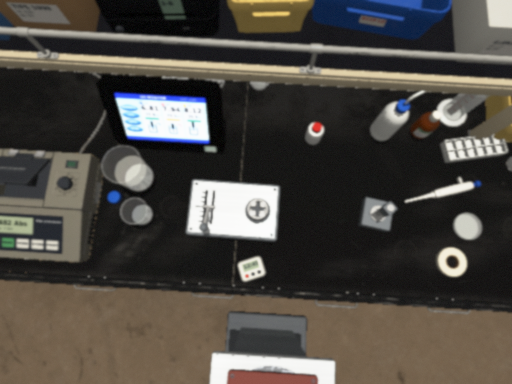

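The scene view shows the drive at about (245,225) and the stem in its stand at (314,180). In the top view the drive is at (233,210), the hub at (257,209), the lever at about (205,220) and the stand at (378,214). Next I'll crop in closer.

```bash
cat > h.py <<'E'
import numpy as np,cv2
from scipy.spatial.transform import Rotation as R
from cell import arm, viewer, job
def rays(c,uv):
    K=c["intrinsics"]; uv=np.atleast_2d(np.array(uv,float))
    d=np.c_[(uv[:,0]-K[0,2])/K[0,0],-(uv[:,1]-K[1,2])/K[1,1],-np.ones(len(uv))]
    return R.from_euler("xyz",c["attitude"]).apply(d)
def onz(c,uv,z):
    d=rays(c,uv); return c["xyz"]+d*((z-c["xyz"][2])/d[:,2])[:,None]
def proj(c,p):
    q=R.from_euler("xyz",c["attitude"]).inv().apply(np.atleast_2d(p)-c["xyz"]); K=c["intrinsics"]
    return np.c_[K[0,2]-K[0,0]*q[:,0]/q[:,2],K[1,2]+K[1,1]*q[:,1]/q[:,2]]
def tri(c1,u1,c2,u2):
    d1=rays(c1,u1)[0];d2=rays(c2,u2)[0]
    s=np.linalg.lstsq(np.c_[d1,-d2],c2["xyz"]-c1["xyz"],rcond=None)[0]
    a=c1["xyz"]+s[0]*d1;b=c2["xyz"]+s[1]*d2
    return (a+b)/2,np.linalg.norm(a-b)
E
python3 - <<'E'
import cv2,numpy as np
t=cv2.imread("pics/top0.png");s=cv2.imread("pics/scene0.png")
f=lambda i,x,y,w,h,k:cv2.resize(i[y:y+h,x:x+w],None,fx=k,fy=k,interpolation=cv2.INTER_CUBIC)
a=f(t,180,170,110,80,5);b=f(t,350,185,50,60,5)   # 550x400, 250x300
cc=np.zeros((400,800,3),np.uint8);cc[:,:550]=a;cc[:300,550:]=b
cv2.imwrite("pics/t1.png",cc)
a=f(s,195,185,100,75,5);b=f(s,290,145,50,60,6) # 500x375,300x360
cc=np.zeros((375,800,3),np.uint8);cc[:,:500]=a;cc[:360,500:]=b
cv2.imwrite("pics/s1.png",cc)
E
```

```text
(no output)
```

View pics/t1.png

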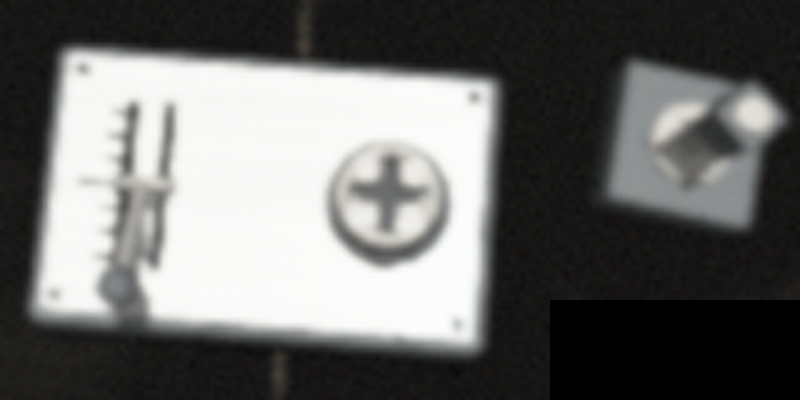

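View pics/s1.png

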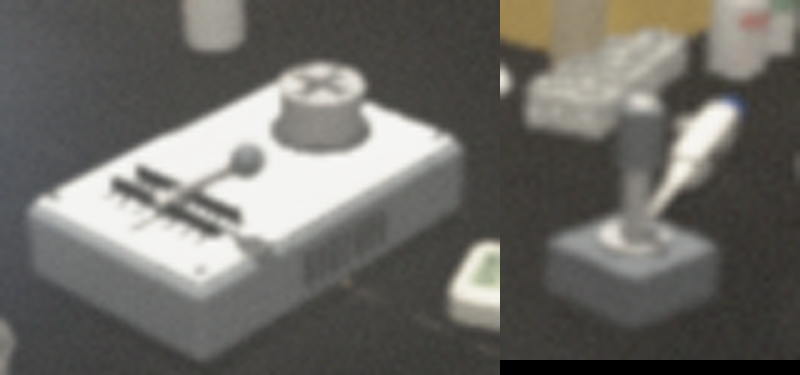

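The top crop shows the hub cross centred at crop (388,193), nearly aligned with the image, and the knob at (121,285). The stem grip leans outward to (755,112). In the scene crop the knob is at (247,160) and the grip at about (640,130). Next I'll take measurements from masks and zoom in on the grip.

```bash
cat > m.py <<'E'
from h import *
T=viewer.camera("top");S=viewer.camera("scene")
def comp(mask,near):
    n,l,st,ce=cv2.connectedComponentsWithStats(mask.astype(np.uint8))
    v=l[near[1],near[0]]; return l==v
def rect(mask):
    cs,_=cv2.findContours(mask.astype(np.uint8),0,2);c=max(cs,key=cv2.contourArea)
    return c
g=T["frame"].astype(int); gray=g.mean(2)
# box
c=rect(comp(gray>150,(230,215))); hull=cv2.convexHull(c)
ap=cv2.boxPoints(cv2.minAreaRect(onz(T,hull[:,0],60)[:,:2].astype(np.float32)))
print("box corners",ap.round(1).tolist(), "c",ap.mean(0).round(1), cv2.minAreaRect(onz(T,hull[:,0],60)[:,:2].astype(np.float32)))
# rectified hub at z=94, 0.25mm/px
hc=onz(T,[[388/5+180-.4,193/5+170-.4]],94)[0];print("hub eye",hc.round(1))
def rectify(C,cen,z,half,k=8,img=None):
    n=int(2*half*k/4)  # k/4 px per mm
    a=np.linspace(-half,half,n);X,Y=np.meshgrid(a,a)
    P=np.c_[cen[0]+X.ravel(),cen[1]+Y.ravel(),np.full(X.size,z)]
    uv=proj(C,P).astype(np.float32).reshape(n,n,2)
    return cv2.remap(C["frame"].mean(2).astype(np.float32),uv[...,0],uv[...,1],cv2.INTER_CUBIC),a
for n,C in(("top",T),("scene",S)):
    im,a=rectify(C,hc,94,35)
    X,Y=np.meshgrid(a,a)
    if n=="top": im0=im
    for it in range(1):
        # cross: dark within 23mm
        cx,cy=0,0
        for _ in range(6):
            m=((X-cx)**2+(Y-cy)**2<22.5**2); w=np.clip(np.percentile(im[m],75)-im-25,0,60)*m
            cx,cy=(w*X).sum()/w.sum(),(w*Y).sum()/w.sum()
        r=np.hypot(X-cx,Y-cy);t=np.arctan2(Y-cy,X-cx);mm=(r>8)&(r<20)
        ph=np.angle((w*np.exp(4j*t))[mm].sum())/4
    print(n,"cross centre",hc[0]+cx,hc[1]+cy,"ang",ph)
# stand
hsv=cv2.cvtColor(T["frame"],cv2.COLOR_RGB2HSV)
c=rect(comp(gray>75,(365,222)));c=cv2.convexHull(c);print("stand",cv2.minAreaRect(onz(T,c[:,0],34)[:,:2].astype(np.float32)))
print("knob",tri(T,(121/5+180-.4,285/5+170-.4),S,(247/5+195-.4,160/5+185-.4)))
f=lambda i,x,y,w,h,k:cv2.resize(i[y:y+h,x:x+w,::-1],None,fx=k,fy=k,interpolation=cv2.INTER_CUBIC)
b=np.zeros((560,800,3),np.uint8)
b[:480,:400]=f(T["frame"],360,190,40,48,10);b[:560,420:780]=f(S["frame"],298,158,30,46.67.__int__(),12)[:552] if 0 else cv2.resize(f(S["frame"],298,156,30,46,12),(360,560))
cv2.imwrite("pics/g1.png",b)
cv2.imwrite("pics/hub.png",np.clip(im0,0,255))
E
python3 m.py
```

```text
box corners [[446.6000061035156, 13.0], [589.5999755859375, 11.100000381469727], [592.7000122070312, 244.8000030517578], [449.6000061035156, 246.60000610351562]] c [519.6 128.9] ((519.6415405273438, 128.8612060546875), (233.67233276367188, 143.03334045410156), 89.26110076904297)
hub eye [519.1  64.4  94. ]
top cross centre 519.9657547639317 64.89824474645752 ang -0.011403524022995926
scene cross centre 518.8528890221736 64.29106133818296 ang 0.028609118764027705
stand ((535.2817993164062, -266.8308410644531), (88.8266830444336, 81.8569564819336), 80.82666778564453)
knob (array([461.67308   , 193.19617519, 112.86002347]), np.float64(0.1228264973171606))[ WARN:0@2.070] global loadsave.cpp:1063 imwrite_ Unsupported depth image for selected encoder is fallbacked to CV_8U.
```

View pics/g1.png

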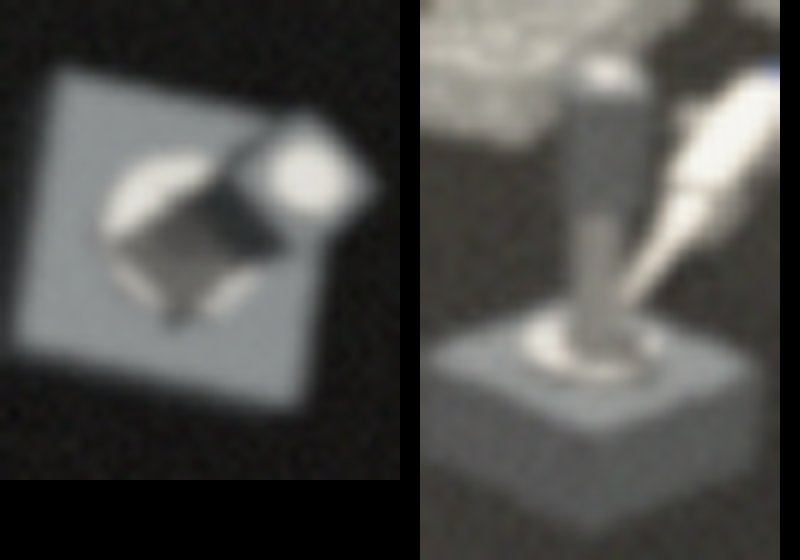

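The zoom shows the grip's top face as a diamond, with its white cap at crop (310,178) and corners near (312,108) and (380,185). In the scene view the grip is seen nearly face-on. I'll get its turn from edges rectified at z=128.

```bash
cat > g.py <<'E'
from h import *
T=viewer.camera("top");S=viewer.camera("scene")
u=lambda x,y:((x-4.5)/10+360,(y-4.5)/10+190)
def cap(C,x,y,r):
    g=C["frame"].mean(2)[y-r:y+r+1,x-r:x+r+1]; w=np.clip(g-190,0,None) if C is T else np.clip(g-150,0,None)
    Y,X=np.mgrid[y-r:y+r+1,x-r:x+r+1]; return (w*X).sum()/w.sum(),(w*Y).sum()/w.sum()
a,b=cap(T,391,207,4),cap(S,313,162,3)
print("cap",a,b,tri(T,a,S,b),onz(T,[a],131))
P=onz(T,[u(312,108),u(382,185),u(325,243),u(243,160)],128)[:,:2]
print(P.round(1)); 
for i in range(4):
    d=P[(i+1)%4]-P[i];print(np.hypot(*d).round(1),(np.arctan2(d[1],d[0])%(np.pi/2)).round(3))
# grip silhouette width in scene along middle row, subpixel half-level
g=S["frame"].astype(int)
for y in (166,169,172): print(y,g[y,304:322].mean(1).round().astype(int).tolist())
# rectified z=128 in top
cen=tri(T,a,S,b)[0]; n=300;aa=np.linspace(-30,30,n);X,Y=np.meshgrid(aa,aa)
uv=proj(T,np.c_[cen[0]+Y[::-1].ravel(),cen[1]-X.ravel(),np.full(X.size,128.)]).astype(np.float32).reshape(n,n,2)
im=cv2.remap(T["frame"],uv[...,0],uv[...,1],cv2.INTER_CUBIC)[:,:,::-1]
uv=proj(S,np.c_[cen[0]+Y[::-1].ravel(),cen[1]-X.ravel(),np.full(X.size,128.)]).astype(np.float32).reshape(n,n,2)
im2=cv2.remap(S["frame"],uv[...,0],uv[...,1],cv2.INTER_CUBIC)[:,:,::-1]
cv2.imwrite("pics/g2.png",np.hstack([im,im2]))
E
python3 g.py
```

```text
cap (np.float64(390.26975169300215), np.float64(207.33013544018056)) (np.float64(312.80088823094), np.float64(161.22871946706144)) (array([ 535.0909897 , -262.23106578,  132.0471038 ]), np.float64(0.150490310932534)) [[ 535.35433364 -262.57783374  131.        ]]
[[ 553.6 -265.2]
 [ 535.3 -282.1]
 [ 519.9 -267.7]
 [ 539.4 -247.9]]
24.9 0.744
21.0 0.818
27.8 0.793
22.4 0.686
166 [142, 145, 139, 123, 104, 88, 84, 91, 92, 89, 92, 93, 88, 74, 80, 119, 165, 211]
169 [58, 61, 63, 61, 64, 73, 88, 92, 94, 93, 96, 88, 81, 77, 111, 187, 234, 242]
172 [61, 57, 56, 56, 62, 69, 86, 92, 96, 93, 91, 92, 83, 94, 158, 218, 233, 218]
```

View pics/g2.png

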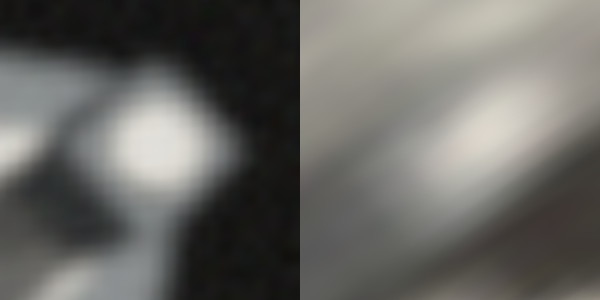

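The rectified top face gives a grip turn of about 0.74, with the stem axis at (535.2, -262.4). Closing the pads on the flat sides will square it up. Lever hinge is about (520.4, 193.9), and the knob angle about 0.92. I'll do the lever first.

```bash
cat > d.py <<'E'
import sys
from h import *
def delta(x,y,z,yaw):
    s=arm.state();p=s["position"];ps=s["orientation"][2]
    d=np.array([x,y,z])-p;c,n=np.cos(ps),np.sin(ps)
    t=-((yaw-ps+np.pi/2)%np.pi-np.pi/2)
    print("rows",np.round([c*d[0]+n*d[1],n*d[0]-c*d[1],-d[2],t],2),"| pos",p.round(1),"yaw",ps.round(3),"t",s["time_s"].round(2),"F",s["ft_force"].round(1),"q7",s["qpos"][6].round(2))
delta(*map(float,sys.argv[1:5]))
E
python3 d.py 500 -200 231 -0.013
```

```text
Traceback (most recent call last):
  File "d.py", line 8, in <module>
    delta(*map(float,sys.argv[1:5]))
    ~~~~~^^^^^^^^^^^^^^^^^^^^^^^^^^^
  File "d.py", line 7, in delta
    print("rows",np.round([c*d[0]+n*d[1],n*d[0]-c*d[1],-d[2],t],2),"| pos",p.round(1),"yaw",ps.round(3),"t",s["time_s"].round(2),"F",s["ft_force"].round(1),"q7",s["qpos"][6].round(2))
                                                                                                            ^^^^^^^^^^^^^^^^^
AttributeError: 'float' object has no attribute 'round'
```

```bash
sed -i 's/s\["time_s"\].round(2)/s["time_s"]/; s/ps.round(3)/round(float(ps),3)/' d.py
python3 d.py 500 -200 231 -0.013
```

```text
rows [ 3.7626e+02 -2.6452e+02 -4.0000e-02  4.3000e-01] | pos [ 263.  -594.2  231. ] yaw 0.417 t 0.3 F [-0.3  0.9 -0. ] q7 -0.06
```

```bash
python3 nudge.py '[[30,-20,0,0.04],[70,-50,0,0.1],[110,-78,0,0.15],[145,-102,0,0.2],[180,-127,0,0.26],[220,-155,0,0.31],[255,-180,0,0.36],[290,-205,0,0.4],[320,-225,0,0.43],[340,-240,0,0.43]]' 85; python3 d.py 461.7 193.2 200 -0.013
```

```text
time_s: 1.13
position: [475.0, -239.8, 231.6]
orientation: [3.141, -0.001, -0.015]
ft_force: [1.0, -0.9, 0.2]
grip_width: 85.5
finger_force: 0.0
rows [ -19.93 -432.78   31.61   -0.  ] | pos [ 475.  -239.8  231.6] yaw -0.015 t 1.1333 F [ 1.  -0.9  0.2] q7 -1.22
```

```bash
python3 nudge.py '[[0,-30,0,0],[0,-70,0,0],[0,-110,0,0],[0,-150,0,0],[-5,-190,0,0],[-10,-230,0,0],[-15,-270,0,0],[-20,-310,5,0],[-20,-350,10,0],[-20,-385,15,0]]'; python3 nudge.py '[[0,-25,5,0],[0,-42,10,0],[0,-47,20,0],[0,-47,20,0],[0,-47,20,0]]'; python3 d.py 461.7 193.2 94 -0.013
```

```text
time_s: 1.97
position: [458.7, 146.2, 216.7]
orientation: [-3.141, -0.001, -0.012]
ft_force: [0.8, -0.5, 0.5]
grip_width: 84.9
finger_force: 0.0
time_s: 2.38
position: [459.7, 189.2, 195.6]
orientation: [3.141, 0.002, -0.014]
ft_force: [0.9, -0.4, 0.3]
grip_width: 85.0
finger_force: 0.0
rows [  1.93  -3.99 101.57  -0.  ] | pos [459.7 189.2 195.6] yaw -0.014 t 2.3833 F [ 0.9 -0.4  0.3] q7 -2.11
```

```bash
python3 nudge.py '[[2,-4,25,0],[2,-4,50,0],[2,-4,75,0],[2,-4,92,0],[2,-4,101,0],[2,-4,101,0],[2,-4,101,0]]'; python3 d.py 461.7 193.2 94 -0.013; python3 nudge.py '[[0,0,0,0],[0,0,0,0],[0,0,0,0],[0,0,0,0],[0,0,0,0],[0,0,0,0],[0,0,0,0],[0,0,0,0]]' 10; python3 d.py 461.7 193.2 94 -0.013
```

```text
time_s: 2.97
position: [462.5, 193.7, 95.9]
orientation: [3.141, -0.0, -0.015]
ft_force: [-0.3, -0.2, -0.1]
grip_width: 84.9
finger_force: 0.0
rows [-0.81  0.48  1.93 -0.  ] | pos [462.5 193.7  95.9] yaw -0.015 t 2.9667 F [-0.3 -0.2 -0.1] q7 -2.19
time_s: 3.63
position: [461.9, 194.9, 95.5]
orientation: [-3.141, 0.0, -0.013]
ft_force: [-2.4, 1.7, 3.5]
grip_width: 18.8
finger_force: 58.4
rows [-0.19  1.71  1.54  0.  ] | pos [461.9 194.9  95.5] yaw -0.013 t 3.6333 F [-2.4  1.7  3.5] q7 -2.19
```

```bash
python3 nudge.py '[[8,-9,0,0],[8,0,-9,0]]' >/dev/null 2>&1 & echo skip; kill %1 2>/dev/null; python3 d.py 461.7 193.2 94 -0.013
```

```text
skip
rows [-0.19  1.71  1.54  0.  ] | pos [461.9 194.9  95.5] yaw -0.013 t 3.6333 F [-2.4  1.7  3.5] q7 -2.19
```

That command contained a mistyped row. I cancelled it before it ran, and the clock and pose haven't changed. Now I'll run the arc.

```bash
python3 nudge.py '[[8,0,-9,0],[17,0,-16,0],[27,0,-22,0],[37,0,-26,0],[48,0,-29,0],[59,0,-30,0],[59,0,-30,0],[59,0,-30,0],[59,0,-30,0]]'; python3 d.py 520.4 193.9 124.3 -0.013
python3 - <<'E'
from h import *
T=viewer.camera("top");S=viewer.camera("scene")
f=lambda i,x,y,w,h,k:cv2.resize(i[y:y+h,x:x+w,::-1],None,fx=k,fy=k,interpolation=cv2.INTER_CUBIC)
cv2.imwrite("pics/l1.png",np.hstack([f(T["frame"],180,170,80,75,5),f(S["frame"],195,185,80,75,5)]))
E
```

```text
time_s: 4.38
position: [520.7, 193.6, 125.1]
orientation: [3.141, 0.001, -0.013]
ft_force: [-0.7, 1.1, -0.9]
grip_width: 9.7
finger_force: 0.0
rows [-0.27 -0.3   0.82 -0.  ] | pos [520.7 193.6 125.1] yaw -0.013 t 4.3833 F [-0.7  1.1 -0.9] q7 -2.16
```

View pics/l1.png

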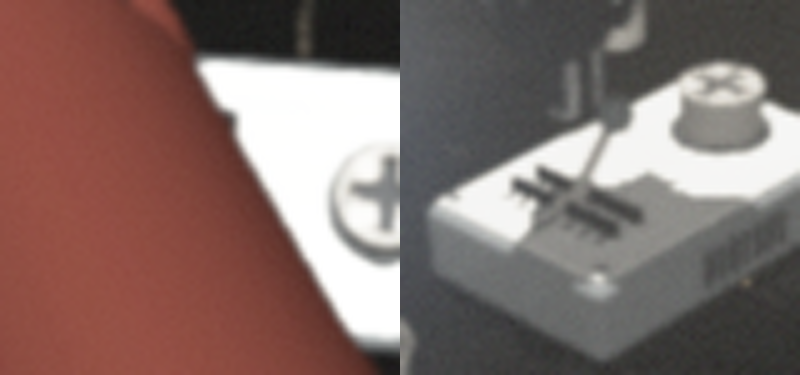

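The knob slipped out part-way. It now sits at scene (237.7,207.3), with the fingers above it. I'll work out its angle from the ray and the lever's plane.

```bash
cat > k.py <<'E'
from h import *
import sys
S=viewer.camera("scene"); x,y=float(sys.argv[1]),float(sys.argv[2])
r=8; g=S["frame"].astype(float)[int(y)-r:int(y)+r+1,int(x)-r:int(x)+r+1].mean(2)
print(g.astype(int)) if len(sys.argv)>3 else 0
d=rays(S,(x,y))[0]; n=np.array([0.0129,1,0]); h=np.array([520.4,193.9,68])
p=S["xyz"]+d*(n@(h-S["xyz"])/(n@d)); v=p-h
print(p.round(1),"r",np.linalg.norm(v).round(1),"ang",np.arctan2(-v[0],v[2]).round(3))
E
python3 k.py 237.7 207.3; python3 k.py 244 216.6
```

```text
[484.3 194.4 135.3] r 76.4 ang 0.492
[460.2 194.7 114. ] r 75.8 ang 0.919
```

```bash
python3 nudge.py '[[0,0,-20,0],[0,0,-40,0],[0,0,-45,0],[0,0,-45,0]]' 70; python3 nudge.py '[[-18,0,0,0],[-36,0,0,0],[-36,0,0,0],[-36,0,15,0],[-36,0,35,0],[-36,0,55,0],[-36,0,65,0],[-36,0,65,0],[-36,0,65,0]]'; python3 d.py 485 193.9 106 -0.013
```

```text
time_s: 4.92
position: [521.8, 194.2, 172.0]
orientation: [-3.141, -0.003, -0.013]
ft_force: [-0.4, -0.7, -0.4]
grip_width: 58.1
finger_force: 0.0
time_s: 5.67
position: [484.8, 194.2, 105.0]
orientation: [3.142, 0.001, -0.013]
ft_force: [-0.3, -0.8, 0.2]
grip_width: 70.0
finger_force: 0.0
rows [ 0.22  0.28 -1.   -0.  ] | pos [484.8 194.2 105. ] yaw -0.013 t 5.6667 F [-0.3 -0.8  0.2] q7 -2.18
```

```bash
python3 nudge.py '[[0,0,0,0],[0,0,0,0],[0,0,0,0],[0,0,0,0],[0,0,0,0],[0,0,0,0],[0,0,0,0],[0,0,0,0]]' 10; python3 d.py 520.4 193.9 115 -0.013
```

```text
time_s: 6.33
position: [485.4, 194.6, 106.1]
orientation: [-3.141, -0.001, -0.013]
ft_force: [-1.6, 0.6, 6.7]
grip_width: 19.0
finger_force: 58.3
rows [35.03  0.29 -8.85 -0.  ] | pos [485.4 194.6 106.1] yaw -0.013 t 6.3333 F [-1.6  0.6  6.7] q7 -2.18
```

```bash
python3 nudge.py '[[3,0,-1.5,0],[6,0,-3,0],[9.5,0,-4.3,0],[13,0,-5.5,0],[17,0,-6.5,0],[20.5,0,-7.4,0]]';python3 nudge.py '[[4,0,-0.6,0],[7.5,0,-1,0],[11,0,-1.3,0],[14.8,0,-1.5,0],[14.8,0,-1.5,0],[14.8,0,-1.5,0]]'; python3 d.py 520.4 193.9 115 -0.013
python3 - <<'E'
from h import *
S=viewer.camera("scene")
f=lambda i,x,y,w,h,k:cv2.resize(i[y:y+h,x:x+w,::-1],None,fx=k,fy=k,interpolation=cv2.INTER_CUBIC)
cv2.imwrite("pics/l2.png",f(S["frame"],205,180,60,55,8))
E
```

```text
time_s: 6.83
position: [504.2, 194.3, 112.5]
orientation: [3.141, 0.003, -0.012]
ft_force: [-5.0, 2.1, -1.3]
grip_width: 19.3
finger_force: 58.7
time_s: 7.33
position: [519.9, 194.1, 113.8]
orientation: [-3.141, 0.001, -0.013]
ft_force: [-1.0, 3.5, -3.3]
grip_width: 19.0
finger_force: 59.1
rows [ 0.47  0.17 -1.17  0.  ] | pos [519.9 194.1 113.8] yaw -0.013 t 7.3333 F [-1.   3.5 -3.3] q7 -2.17
```

View pics/l2.png

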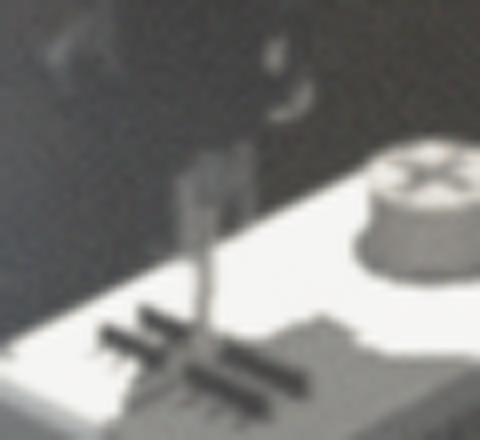

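The lever stands vertical between the fingers at about crop (205,260). I'll release it, back off straight up and measure it.

```bash
python3 nudge.py '[[0.5,0,0,0],[0.5,0,0,0],[0.5,0,0,0],[0.5,0,0,0]]' 60; python3 nudge.py '[[0,0,-20,0],[0,0,-50,0],[0,0,-85,0],[0,20,-110,0],[0,60,-120,0],[0,100,-120,0],[0,140,-120,0],[0,180,-120,0],[0,220,-120,0],[0,260,-120,0]]' 85
python3 - <<'E'
from h import *
S=viewer.camera("scene");T=viewer.camera("top")
f=lambda i,x,y,w,h,k:cv2.resize(i[y:y+h,x:x+w,::-1],None,fx=k,fy=k,interpolation=cv2.INTER_CUBIC)
cv2.imwrite("pics/l3.png",np.hstack([f(S["frame"],205,180,50,55,8),f(T["frame"],180,180,50,55,8)]))
E
python3 d.py 535.2 -262.4 190 0.74
```

```text
time_s: 7.72
position: [521.2, 193.4, 114.5]
orientation: [3.141, -0.001, -0.014]
ft_force: [-0.8, -0.5, 0.4]
grip_width: 59.8
finger_force: 0.0
time_s: 8.55
position: [517.0, -68.4, 234.7]
orientation: [3.141, -0.001, -0.013]
ft_force: [2.1, 0.1, -1.0]
grip_width: 84.9
finger_force: 0.0
rows [ 22.97 187.55  44.15  -0.76] | pos [516.7 -74.4 234.2] yaw -0.024 t 8.65 F [ 0.5 -0.4  0.1] q7 -1.57
```

View pics/l3.png

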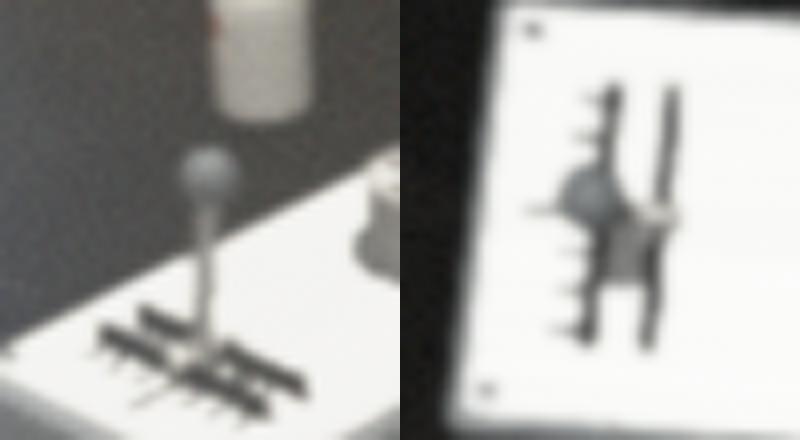

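The lever is upright, with the knob at scene crop (209,173) and top crop (192,193). I'll check the angle by triangulation.

```bash
python3 k.py 230.7 201.2; python3 -c "
from h import *
T=viewer.camera('top');S=viewer.camera('scene')
p,e=tri(T,(203.55,203.7),S,(230.7,201.2));print(p,e,np.arctan2(520.4-p[0],p[2]-68))
print(onz(T,[(203.55,203.7)],143))"
```

```text
[512.  194.  145.6] r 78.0 ang 0.107
[513.16395447 193.56423178 145.15109412] 0.9857233202295292 0.093517003153904
[[513.92153697 194.2526826  143.        ]]
```

```bash
python3 -c "
from h import *
T=viewer.camera('top');S=viewer.camera('scene')
f=lambda x,y:(x/8+180-.45,y/8+180-.45)
print('tick',onz(T,[f(130,210),f(145,210)],60)); print('ticks ends',onz(T,[f(195,100),f(160,330)],60))
s=lambda x,y:(x/8+205-.45,y/8+180-.45)
print('tick scene',onz(S,[s(133,406),s(165,387)],60))
print('pred',(proj(T,[521,193.9,143])+.45-180)*8,(proj(S,[521,193.9,143])+.45-[205,180])*8)
"; python3 d.py 514 193.9 190 -0.013
```

```text
tick [[521.04044712 228.53206547  60.        ]
 [521.34950839 223.55052747  60.        ]]
ticks ends [[559.68282086 210.55885335  60.        ]
 [481.7125575  214.58707566  60.        ]]
tick scene [[522.26711918 227.23719599  60.        ]
 [523.18420683 209.91745387  60.        ]]
pred [[195.41288498 170.35482641]] [[191.9279585  172.30268158]]
rows [  -6.42 -258.61   44.35    0.  ] | pos [517.5 -64.8 234.4] yaw -0.011 t 8.9 F [ 0.8 -0.1 -0.3] q7 -1.58
```

The lever is still leaning about 0.1 rad: the knob is at x≈513.5 and the idle tick at x≈521. I'll grip it again and move it 7.5 mm.

```bash
python3 nudge.py '[[-4,-35,0,0],[-4,-75,0,0],[-4,-115,0,0],[-4,-155,0,0],[-4,-195,0,0],[-4,-230,0,0],[-4,-252,0,0],[-4,-258,5,0],[-4,-258,15,0],[-4,-258,40,0]]' 70; python3 nudge.py '[[0,0,20,0],[0,0,40,0],[0,0,60,0],[0,0,72,0],[0,0,75,0],[0,0,75,0],[0,0,75,0]]' ; python3 d.py 513.5 193.9 116 -0.013
```

```text
time_s: 9.73
position: [518.0, 192.7, 195.8]
orientation: [-3.141, -0.004, -0.012]
ft_force: [1.4, -0.3, 0.3]
grip_width: 70.1
finger_force: 0.0
time_s: 10.32
position: [517.2, 191.6, 119.9]
orientation: [-3.141, -0.001, -0.014]
ft_force: [-1.0, 1.0, -0.4]
grip_width: 70.0
finger_force: 0.0
rows [-3.77 -2.26  3.92 -0.  ] | pos [517.2 191.6 119.9] yaw -0.014 t 10.3167 F [-1.   1.  -0.4] q7 -2.17
```

```bash
python3 nudge.py '[[-4,-2,4,0],[-4,-2,4,0],[-4,-2,4,0]]'; python3 nudge.py '[[0,0,0,0],[0,0,0,0],[0,0,0,0],[0,0,0,0],[0,0,0,0],[0,0,0,0],[0,0,0,0]]' 10; python3 d.py 521 193.9 116 -0.013
```

```text
time_s: 10.57
position: [512.7, 194.2, 115.7]
orientation: [-3.141, -0.001, -0.013]
ft_force: [-0.3, -0.2, -0.5]
grip_width: 70.3
finger_force: 0.0
time_s: 11.15
position: [513.0, 194.2, 115.6]
orientation: [-3.141, -0.0, -0.013]
ft_force: [-0.6, 1.2, 4.0]
grip_width: 18.9
finger_force: 58.4
rows [ 8.05  0.22 -0.44 -0.  ] | pos [513.  194.2 115.6] yaw -0.013 t 11.15 F [-0.6  1.2  4. ] q7 -2.18
```

```bash
python3 nudge.py '[[3,0,0,0],[6,0,0,0],[8,0,0,0],[8,0,0,0],[8,0,0,0]]'; python3 nudge.py '[[0,0,0,0],[0,0,0,0],[0,0,0,0],[0,0,0,0]]' 60; python3 nudge.py '[[0,0,-20,0],[0,0,-50,0],[0,0,-85,0],[0,20,-110,0],[0,60,-120,0],[0,100,-120,0],[0,140,-120,0],[0,180,-120,0],[0,220,-120,0],[0,260,-120,0]]' 85
cat > kk.py <<'E'
from h import *
S=viewer.camera("scene");T=viewer.camera("top")
def blob(C,x,y,r):  # bluish knob: blue minus red
    f=C["frame"].astype(float)[y-r:y+r+1,x-r:x+r+1]; w=np.clip(f[...,2]-f[...,0]-8,0,20)
    Y,X=np.mgrid[y-r:y+r+1,x-r:x+r+1];return (w*X).sum()/w.sum(),(w*Y).sum()/w.sum()
a,b=blob(T,204,202,5),blob(S,230,201,4)
p,e=tri(T,a,S,b);print(a,b,p,e,onz(T,[a],143)[0],"ang",np.arctan2(521-p[0],p[2]-68))
E
python3 kk.py; python3 d.py 535.2 -262.4 200 0.74
```

```text
time_s: 11.57
position: [521.2, 194.1, 115.9]
orientation: [-3.141, -0.001, -0.013]
ft_force: [-1.3, 1.1, 8.4]
grip_width: 18.8
finger_force: 58.8
time_s: 11.9
position: [520.7, 193.4, 114.9]
orientation: [3.141, 0.0, -0.013]
ft_force: [0.5, -0.4, -0.6]
grip_width: 60.0
finger_force: 0.0
time_s: 12.73
position: [516.9, -68.3, 235.4]
orientation: [3.141, -0.0, -0.013]
ft_force: [0.8, -1.1, 0.7]
grip_width: 84.9
finger_force: 0.0
 ** On entry to DLASCL parameter number  4 had an illegal value
 ** On entry to DLASCL parameter number  4 had an illegal value
 ** On entry to DLASCL parameter number  4 had an illegal value
 ** On entry to DLASCL parameter number  4 had an illegal value
 ** On entry to DLASCL parameter number  5 had an illegal value
 ** On entry to DLASCL parameter number  4 had an illegal value
rows [ 23.1  187.61  34.77  -0.76] | pos [516.5 -74.3 234.8] yaw -0.024 t 12.8333 F [-0.1  0.4 -0.4] q7 -1.57kk.py:5: RuntimeWarning: invalid value encountered in scalar divide
  Y,X=np.mgrid[y-r:y+r+1,x-r:x+r+1];return (w*X).sum()/w.sum(),(w*Y).sum()/w.sum()
Traceback (most recent call last):
  File "kk.py", line 7, in <module>
    p,e=tri(T,a,S,b);print(a,b,p,e,onz(T,[a],143)[0],"ang",np.arctan2(521-p[0],p[2]-68))
        ~~~^^^^^^^^^
  File "h.py", line 15, in tri
    s=np.linalg.lstsq(np.c_[d1,-d2],c2["xyz"]-c1["xyz"],rcond=None)[0]
      ~~~~~~~~~~~~~~~^^^^^^^^^^^^^^^^^^^^^^^^^^^^^^^^^^^^^^^^^^^^^^
numpy.linalg.LinAlgError: SVD did not converge in Linear Least Squares
```

```bash
python3 -c "
from h import *
T=viewer.camera('top');S=viewer.camera('scene')
np.set_printoptions(linewidth=200)
t=T['frame'].astype(int)[192:216,194:216];print(t.mean(2).astype(int));print((t[...,2]-t[...,0])[4:18]);s=S['frame'].astype(int)[194:210,222:240];print(s.mean(2).astype(int));print(s[...,2]-s[...,0])"
```

```text
[[247 248 248 248 248 248 248 245 233 214 187 145 104 147 221 244 247 243 217 153 155 221]
 [247 248 248 248 248 248 248 247 242 231 205 148 110 159 225 244 248 241 206 139 147 220]
 [248 248 248 248 248 248 248 248 246 242 221 162 128 178 231 246 247 241 201 132 146 220]
 [248 248 248 248 248 248 247 245 241 236 214 155 133 190 234 247 248 241 198 127 147 220]
 [247 247 248 248 248 247 244 231 217 204 175 131 132 197 237 247 248 240 197 126 147 221]
 [247 248 248 248 248 246 237 206 166 149 133 116 137 200 238 247 247 238 191 125 156 223]
 [248 248 248 248 248 243 224 177 139 128 123 115 132 186 230 245 245 232 179 127 169 228]
 [248 248 248 248 245 234 196 151 132 131 129 123 123 155 211 239 244 228 170 135 183 234]
 [248 248 248 248 244 225 175 138 132 138 134 126 118 134 188 232 240 224 163 135 190 236]
 [248 248 248 247 243 221 168 133 127 133 134 124 114 130 186 231 238 216 149 136 198 238]
 [248 248 248 248 245 227 177 133 121 122 121 114 109 136 197 236 237 205 137 141 213 242]
 [248 248 248 248 246 237 204 150 121 111 108 101  99 137 201 236 236 202 134 146 219 244]
 [247 24
[... 3753 characters left out ...]
 -4  -3  -4  -6  -5  -4]
 [  0  -4  -2   0   2   1  -3   1   0   0  -2  -5  -3  -6  -7  -7  -5  -5]
 [ -4  -4   0  -3  -1   1   2   1   1   0   0  -5  -5  -4  -4  -8  -3  -6]
 [  0  -2  -1  -3  -3   0   1   1  -2  -4  -3  -5  -4  -6  -5  -4  -8  -3]
 [ -3  -1  -2  -5  -3  -4  -2  -3  -4  -4  -1  -5  -8  -4  -4  -7  -4  -5]
 [ -5  -4  -4  -2  -2  -5  -4  -6  -4  -3  -4  -4  -6  -4  -6  -3  -5  -6]
 [ -2  -1  -2  -2  -3  -6  -9  -7  -6  -6  -4  -8  -5  -7  -3  -4  -5  -5]
 [ -3  -1   0  -3  -1  -4  -6  -8  -7  -5   0  -2   0  -5  -5  -6 -10  -4]
 [  0   0  -2  -3  -5  -4  -7  -7  -8  -3  -5  -6  -6  -9  -8  -5  -4  -3]
 [ -3  -1  -2   0  -6  -4  -7  -7  -7  -5  -5  -5  -9  -7  -4  -3  -2  -2]]
```

The knob now measures top ≈(204,200.3) and scene ≈(228.8,200.5). For upright I predicted (204,200.9) and (228.5,201.1), so the lever is idle within about 0.02 rad. Now the stem.

```bash
python3 nudge.py '[[4,25,0,-0.1],[8,50,0,-0.2],[11,75,0,-0.3],[14,100,0,-0.4],[17,125,0,-0.5],[19,150,0,-0.6],[21,170,10,-0.7],[23,182,20,-0.76],[23,188,30,-0.76],[23,188,30,-0.76]]'; python3 d.py 535.2 -262.4 200 0.74;  python3 d.py 535.2 -262.4 89 0.74
```

```text
time_s: 13.77
position: [537.1, -254.2, 202.7]
orientation: [-3.138, 0.001, 0.745]
ft_force: [-0.6, 0.9, 0.4]
grip_width: 85.0
finger_force: 0.0
rows [-6.94  4.77  2.66  0.  ] | pos [ 537.1 -254.2  202.7] yaw 0.745 t 13.7667 F [-0.6  0.9  0.4] q7 -0.54
rows [ -6.94   4.77 113.66   0.  ] | pos [ 537.1 -254.2  202.7] yaw 0.745 t 13.7667 F [-0.6  0.9  0.4] q7 -0.54
```

```bash
python3 nudge.py '[[-7,5,0,0],[-7,5,15,0],[-7,5,15,0],[-7,5,15,0]]'; python3 d.py 535.2 -262.4 89 0.74
```

```text
time_s: 14.1
position: [536.1, -261.8, 190.4]
orientation: [-3.141, -0.0, 0.747]
ft_force: [0.3, -0.5, 0.4]
grip_width: 84.9
finger_force: 0.0
rows [-1.1000e+00 -2.1000e-01  1.0145e+02  1.0000e-02] | pos [ 536.1 -261.8  190.4] yaw 0.747 t 14.1 F [ 0.3 -0.5  0.4] q7 -0.52
```

```bash
python3 nudge.py '[[-1,0,20,0],[-1,0,40,0],[-1,0,60,0],[-1,0,80,0],[-1,0,95,0],[-1,0,101,0],[-1,0,101,0],[-1,0,101,0]]';python3 d.py 535.2 -262.4 89 0.74; python3 nudge.py '[[0,0,0,0],[0,0,0,0],[0,0,0,0],[0,0,0,0],[0,0,0,0],[0,0,0,0],[0,0,0,0],[0,0,0,0]]' 15; python3 d.py 535.2 -262.4 89 0.74
```

```text
time_s: 14.77
position: [536.1, -263.4, 90.4]
orientation: [3.141, -0.001, 0.747]
ft_force: [-0.3, -0.2, -0.6]
grip_width: 85.0
finger_force: 0.0
rows [ 0.06 -1.37  1.37  0.01] | pos [ 536.1 -263.4   90.4] yaw 0.747 t 14.7667 F [-0.3 -0.2 -0.6] q7 -0.55
time_s: 15.43
position: [535.6, -263.7, 89.7]
orientation: [3.141, -0.0, 0.747]
ft_force: [-1.7, 1.3, 6.9]
grip_width: 25.4
finger_force: 59.2
rows [ 0.61 -1.27  0.72  0.01] | pos [ 535.6 -263.7   89.7] yaw 0.747 t 15.4333 F [-1.7  1.3  6.9] q7 -0.55
```

The grip closed at 25.4 mm on the flats. I'll lift it straight up and carry it over to the hub.

```bash
python3 nudge.py '[[0,0,-10,0],[0,0,-25,0],[0,0,-45,0],[0,0,-70,0],[0,0,-95,0],[0,0,-115,0],[0,0,-120,0],[0,0,-120,0]]';python3 d.py 519.4 64.5 210 0
```

```text
time_s: 16.1
position: [536.1, -263.9, 211.0]
orientation: [3.139, -0.001, 0.747]
ft_force: [-0.1, -0.1, -2.3]
grip_width: 25.0
finger_force: 59.3
rows [ 210.77 -252.38    1.02    0.75] | pos [ 536.1 -263.9  211. ] yaw 0.747 t 16.1 F [-0.1 -0.1 -2.3] q7 -0.52
```

```bash
python3 nudge.py '[[13,-16,0,0.06],[33,-40,0,0.13],[55,-66,0,0.22],[77,-92,0,0.31],[100,-120,0,0.4],[122,-146,0,0.49],[145,-173,0,0.58],[166,-199,0,0.67],[185,-221,0,0.74],[195,-234,0,0.75]]'; python3 d.py 519.4 64.5 210 0
```

```text
time_s: 16.93
position: [518.2, 44.6, 207.8]
orientation: [-3.141, 0.002, -0.004]
ft_force: [0.1, 0.5, -1.6]
grip_width: 25.3
finger_force: 59.2
rows [  1.11 -19.9   -2.17  -0.  ] | pos [518.2  44.6 207.8] yaw -0.004 t 16.9333 F [ 0.1  0.5 -1.6] q7 -1.8
```

```bash
python3 nudge.py '[[0.6,-14,0,0],[0.6,-20,8,0],[0.6,-20,20,0],[0.6,-20,20,0],[0.6,-20,20,0]]'; python3 d.py 518.8 64.5 180 0
python3 - <<'E'
from h import *
S=viewer.camera("scene");T=viewer.camera("top")
f=lambda i,x,y,w,h,k:cv2.resize(i[y:y+h,x:x+w,::-1],None,fx=k,fy=k,interpolation=cv2.INTER_CUBIC)
cv2.imwrite("pics/i1.png",np.hstack([f(S["frame"],240,165,40,58,10),f(T["frame"],238,180,40,58,10)]))
E
```

```text
time_s: 17.35
position: [519.3, 58.9, 187.3]
orientation: [3.141, 0.003, -0.005]
ft_force: [0.1, -0.2, -1.1]
grip_width: 25.5
finger_force: 59.3
rows [-0.53 -5.56  7.33 -0.  ] | pos [519.3  58.9 187.3] yaw -0.005 t 17.35 F [ 0.1 -0.2 -1.1] q7 -1.84
```

View pics/i1.png

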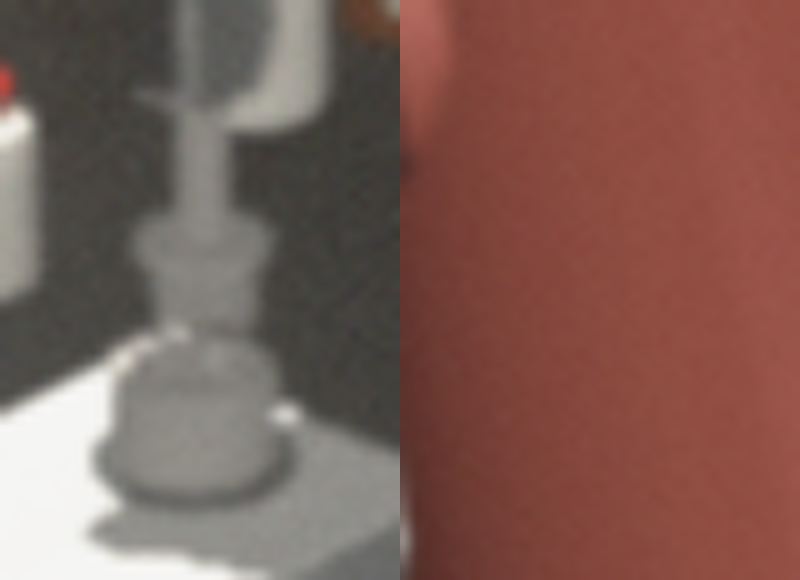

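The stem is above the hub, with its axis at crop x≈203 and the hub centre at about 197, and it still has 5.6 mm to go in y. I'll move there and compare the two axes numerically.

```bash
python3 nudge.py '[[-0.5,-3,2,0],[-0.5,-5.5,4,0],[-0.5,-5.5,4,0],[-0.5,-5.5,4,0],[-0.5,-5.5,4,0]]'; python3 d.py 518.8 64.5 180 0
cat > a.py <<'E'
from h import *
S=[viewer.camera("scene") for _ in range(4)];C=S[0]; g=np.mean([s["frame"].mean(2) for s in S],0)
print(np.array([g[r,248:276].round() for r in range(176,212,2)]).astype(int))
print("rows/cols for axis pts",proj(C,[[519.4,64.5,z] for z in (60,75,94)]).round(2).tolist())
p=arm.state()["position"];print("stem axis pred",proj(C,[[p[0]+.6,p[1],z] for z in (p[2]-55,p[2]-40,p[2]-25)]).round(2).tolist())
E
python3 a.py
```

```text
time_s: 17.87
position: [519.8, 66.0, 185.3]
orientation: [3.142, -0.0, -0.003]
ft_force: [0.3, -0.8, -1.1]
grip_width: 25.1
finger_force: 59.3
rows [-0.99  1.51  5.34 -0.  ] | pos [519.8  66.  185.3] yaw -0.003 t 17.8667 F [ 0.3 -0.8 -1.1] q7 -1.85
[[ 63  66  64  70  81  94  99 109 118 114 104 102 110 122 143 157 164 166
  165 162 154 145 130 100  69  58  58  60]
 [ 67  66  65  66  67  66  73  89 113 127 131 132 120 100  92  92  94  93
   92  87  77  69  59  61  59  61  61  61]
 [ 70  68  68  67  68  69  72  87 114 129 136 132 117  89  68  62  63  64
   63  63  61  60  61  60  61  61  60  61]
 [ 70  69  69  68  68  70  71  86 113 131 136 131 118  89  69  64  63  64
   61  63  62  62  63  62  62  62  62  61]
 [ 71  72  69  69  68  68  70  87 114 131 135 133 119  90  68  62  64  63
   62  61  62  63  64  62  62  61  62  62]
 [ 70  68  70  69  69  73  78  94 116 132 136 133 119  93  73  68  66  65
   64  64  63  64  64  60  62  61  61  61]
 [ 71  70  71  80  94 108 116 119 126 133 136 135 128 117 114 111  97  78
   67  65  63  63  65  63  62  62  61  62]
 [ 68  71  75  94 114 122 122 1
[... 703 characters left out ...]
9 128 126 127 129 131 134 130 127 125 123
  120 105  79  68  67  67  67  65  67  65]
 [244 244 233 170 129 128 131 130 130 130 127 129 128 127 131 132 130 129
  125 112  93  80  72  68  68  66  66  66]
 [245 244 233 168 131 132 134 137 138 139 139 140 140 139 139 138 134 131
  137 172 202 174 120  87  76  71  68  66]
 [243 232 189 141 131 133 135 136 138 140 142 142 141 139 139 137 134 131
  126 119 119 129 139 137 135 127 115 100]
 [233 173 132 127 131 134 136 139 140 140 142 142 141 140 138 134 131 130
  124 107  97 112 136 143 143 143 142 141]]
rows/cols for axis pts [[258.39, 210.89], [258.37, 206.71], [258.35, 201.35]]
stem axis pred [[257.75, 190.99], [257.73, 186.6], [257.71, 182.17]]
```

```bash
python3 nudge.py '[[-1.3,1.8,3,0],[-1.3,1.8,6,0],[-1.3,1.8,8,0],[-1.3,1.8,8,0],[-1.3,1.8,8,0]]'; python3 d.py 518.5 64.2 170 0
```

```text
time_s: 18.48
position: [518.3, 64.2, 177.0]
orientation: [-3.142, 0.0, -0.003]
ft_force: [0.5, -0.6, -1.2]
grip_width: 25.5
finger_force: 59.3
rows [ 0.15  0.03  7.03 -0.  ] | pos [518.3  64.2 177. ] yaw -0.003 t 18.4833 F [ 0.5 -0.6 -1.2] q7 -1.85
```

```bash
python3 nudge.py '[[0,0,2,0],[0,0,4,0],[0,0,6,0],[0,0,8,0],[0,0,8,0],[0,0,8,0]]'; python3 d.py 518.5 64.2 149.7 0
```

```text
time_s: 18.98
position: [518.4, 64.3, 169.1]
orientation: [-3.142, 0.0, -0.003]
ft_force: [0.9, 0.4, -0.7]
grip_width: 25.3
finger_force: 59.3
rows [ 0.15  0.07 19.37 -0.  ] | pos [518.4  64.3 169.1] yaw -0.003 t 18.9833 F [ 0.9  0.4 -0.7] q7 -1.85
```

It's entering the slot cleanly, so I'll keep going down.

```bash
python3 nudge.py '[[0,0,2,0],[0,0,4,0],[0,0,6,0],[0,0,8,0],[0,0,10,0],[0,0,10,0]]'; python3 d.py 518.5 64.2 149.7 0;  python3 nudge.py '[[0,0,2,0],[0,0,4,0],[0,0,6,0],[0,0,8,0],[0,0,8,0],[0,0,8,0]]'; python3 d.py 518.5 64.2 149.7 0
```

```text
time_s: 19.48
position: [518.6, 64.3, 159.5]
orientation: [3.142, -0.0, -0.003]
ft_force: [-1.6, -1.6, 7.6]
grip_width: 25.6
finger_force: 60.2
rows [-0.12  0.07  9.8  -0.  ] | pos [518.6  64.3 159.5] yaw -0.003 t 19.4833 F [-1.6 -1.6  7.6] q7 -1.86
time_s: 19.98
position: [518.8, 64.3, 152.2]
orientation: [3.141, -0.001, -0.003]
ft_force: [-3.0, -0.7, 10.4]
grip_width: 25.2
finger_force: 60.6
rows [-0.27  0.12  2.51 -0.  ] | pos [518.8  64.3 152.2] yaw -0.003 t 19.9833 F [-3.  -0.7 10.4] q7 -1.86
```

The spring is engaged. I'll press on to collar contact.

```bash
for i in 1; do python3 nudge.py '[[0,0,1,0],[0,0,2,0],[0,0,2,0],[0,0,2,0]]'; done; python3 nudge.py '[[0,0,1,0],[0,0,1.5,0],[0,0,1.5,0],[0,0,1.5,0]]'; python3 d.py 518.5 64.2 149.7 0
```

```text
time_s: 20.32
position: [518.8, 64.3, 150.4]
orientation: [3.141, -0.001, -0.003]
ft_force: [-4.0, 0.0, 10.7]
grip_width: 25.4
finger_force: 60.8
time_s: 20.65
position: [518.9, 64.4, 149.6]
orientation: [3.141, -0.001, -0.003]
ft_force: [-5.7, 0.1, 18.5]
grip_width: 25.2
finger_force: 61.9
rows [-0.42  0.19 -0.06 -0.  ] | pos [518.9  64.4 149.6] yaw -0.003 t 20.65 F [-5.7  0.1 18.5] q7 -1.87
```

```bash
python3 nudge.py '[[0,0,0.5,0],[0,0,1,0],[0,0,1,0],[0,0,1,0],[0,0,1,0],[0,0,1,0]]'; python3 nudge.py '[[0,0,0,0],[0,0,0,0],[0,0,0,0],[0,0,0,0],[0,0,0,0],[0,0,0,0]]'; python3 a.py | head -36 | tail -30
```

```text
time_s: 21.15
position: [519.0, 64.4, 149.6]
orientation: [3.141, -0.002, -0.003]
ft_force: [-9.9, -1.6, 26.6]
grip_width: 25.7
finger_force: 63.1
time_s: 21.65
position: [519.0, 64.4, 149.5]
orientation: [3.141, -0.002, -0.003]
ft_force: [-9.9, -1.5, 26.8]
grip_width: 25.3
finger_force: 63.1
 [ 70  68  68  66  67  68  66  72  94 117 113  98  93  91  93  93  93  92
   76  64  61  63  62  62  58  61  59  60]
 [ 71  69  69  67  69  69  70  75  95 116 113  98  91  93  92  90  84  76
   68  64  63  61  60  61  61  60  60  60]
 [ 70  70  68  69  78  90  93  93 107 119 114 100  96  93  85  77  70  63
   64  64  62  62  62  64  62  61  60  59]
 [ 69  69  68  66  67  69  73  85 103 123 128 127 124 110  79  64  64  64
   63  64  63  63  62  62  60  61  62  60]
 [ 68  69  67  68  69  66  66  74  97 123 135 137 130 112  81  64  64  62
   65  63  63  61  63  61  62  64  61  63]
 [ 69  68  70  69  68  69  70  74  96 125 134 138 132 112  80  66  66  64
   65  64  63  63  64  64  64  63  62  62]
 [ 69  70  71  69  68  68  68  74  98 125 135 137 133 113  80  66  66  66
   66  65  64  64  63  65  64 
[... 249 characters left out ...]
 77  86 110 142 153 135 124 124 125 130 133 134 132 125 124 123 121 118
  106  83  70  66  67  67  66  64  66  63]
 [186 218 219 166 131 127 128 128 129 127 128 129 128 126 128 131 129 124
  119 106  80  68  68  66  64  66  65  66]
 [245 244 233 169 130 130 131 130 132 133 134 135 136 135 131 130 130 130
  124 112  89  74  69  66  66  65  64  64]
 [245 244 233 167 130 132 134 136 139 139 140 140 140 140 138 138 133 132
  138 168 187 140 101  85  76  71  69  66]
 [243 231 189 140 130 132 134 137 137 139 141 142 141 140 139 137 134 131
  126 120 118 129 138 138 134 126 115  98]
 [233 173 129 125 129 133 137 139 139 140 142 141 141 139 137 136 133 129
  123 108  96 113 136 144 143 143 141 141]]
```

```bash
python3 -c "
from h import *
S=viewer.camera('scene');print(S['frame'].astype(int).mean(2)[196:206,222:240].astype(int))
print(job.close_job())"
```

```text
[[ 76  77  74  78  81  81  82  82  81  74  75  74  75  77  75  73  74  75]
 [ 76  78  79  78  84  99 110 112 107  91  78  74  70  76  74  75  72  72]
 [ 79  81  82  86 107 130 150 151 141 116  88  77  71  71  74  68  73  72]
 [ 77  77  81  95 124 150 162 161 147 125 100  79  77  73  74  74  74  75]
 [ 80  79  83 103 129 143 146 148 140 126 107  87  74  77  77  73  75  73]
 [ 80  78  82  96 118 128 132 131 127 117 100  83  77  77  75  74  76  75]
 [ 78  78  81  91 104 112 115 117 114 109  92  80  79  75  74  77  74  74]
 [ 78  82  78  84  94 104 106 107 104  95  88  77  77  76  76  77  76  74]
 [ 78  82  81  80  85  96 105 108 101  88  80  79  77  78  73  76  76  77]
 [ 80  82  80  80  84  95 114 123 114  92  77  76  76  77  74  76  79  89]]
the job is handed in; nothing more can be done
None
```

The job is handed in: the lever measures upright at idle (within about 0.02 rad), and the stem is keyed into the hub with its collar seated, still gripped and pressed with about 27 N. The lever took three grips because the knob slipped out once and was then left about 0.1 rad short. I didn't check the bystanders in a final picture.

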